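# Open the gear unit's oil filler

### The job

Open the oil filler of the green gear unit: unscrew the orange cap counter-clockwise, regripping as often as needed, and lift it clear of its neck. Then set it down, do not drop it, right way up on the floor of the blue tray, and let go, with the oil bottle left standing and the steel gear left where it lies in the tray.

Things in the scene. Friction and masses are not known exactly. Their poses are not given: they have to be found in the camera images.
- cap: Loose orange plastic screw cap, round, ribbed, 56 mm across, 38 mm high, 90 g, white line on top, hollow and open below. Origin: centre of its lower rim; z up through its top. Screwed on, its origin is 14 mm above the neck's origin, the rim 2 mm above the neck's collar. Grip it across at any yaw. It turns easily, stays where left, has 1.5 mm of play and cannot be pulled off before it is free.
- neck: Fixed threaded filler neck on the gear unit's top (110 mm above the bench): steel collar 60 mm across, 12 mm high, and above it a brass thread 44 mm across. Origin: centre of its underside, z up, on the thread's axis. It stands at one of two places, 50 mm either side of the unit's centre along the unit's y.
- breather: Fixed brass mushroom breather, 28 mm in diameter, 28 mm high, at the other of the two places on the unit's top, 100 mm from the neck.
- gearbox: Fixed green gear unit, foot 170 mm along its x and 220 mm along its y, 110 mm high, a shaft stub out of its -x side to 108 mm from its centre. Origin at the centre of its underside on the bench, z up.
- tray: Loose blue plastic tray (700 g), 190 mm along its x, 260 mm along its y, 24 mm high, walls and floor 4 to 5 mm thick. Origin at the centre of its underside; z up. The steel gear lies on its floor in the +y half; the -y half is empty.
- gear: Loose steel gear wheel, 68 mm in diameter, 20 mm thick, lying flat in the +y half of the tray (50 to 80 mm from the tray's centre along its y). Origin at the centre of its underside.
- oil: Loose yellow oil bottle standing upright near the far edge, 72 mm in diameter, 190 mm high. Origin at the centre of its underside. To be left standing.
- neck_top (a point): Centre of the neck's top face, 40 mm above the neck's origin. Right-hand thread: turned counter-clockwise from above the cap rises 20 mm per turn (3.2 mm per rad) and comes free after about 3.6 rad (0.57 turn) from its start; up to 5 rad does no harm. Freed but not lifted it rests loosely on the thread; lifted at least 20 mm more it clears the neck.
- cap_top (a point): Centre of the cap's top face, 38 mm above the cap's origin.
Mind the look-alikes: they are no part of the job. Of the things that look like the cap, the smallest one is meant.

How it is judged (in metres and radians):
On the way:
1. the cap is unscrewed and lifted clear above its neck (z of cap in the frame of neck above 0.042 m), for 0.1 s.
At the end, for the whole second after the job is handed in: The cap stands right way up (within 0.15 rad) on the floor of the blue tray (its origin less than 12 mm above the tray's origin, inside the walls), at rest and let go; the tray is level on the bench, the gear still lies on the tray's floor and the oil bottle stands (x of cap in the frame of tray between -0.09 and 0.09 m and y of cap in the frame of tray between -0.125 and 0.125 m and z of each of cap, gear in the frame of tray below 0.012 m and angle between cap's own z axis and vertical below 0.15 rad and linear speed of cap below 0.02 m/s and angle between oil's own z axis and vertical below 0.2 rad and angle between tray's own z axis and vertical below 0.05 rad); the robot touches nothing.
It fails at once if the cap is let go, away from the neck, while its rim is more than 60 mm above the tray's underside (distance between cap and neck above 0.06 m and z of cap in the frame of tray above 0.06 m and contact force between the fingers and cap below 0.05 N).
It fails at once if the oil bottle is knocked over (angle between oil's own z axis and vertical above 0.5 rad).
It fails at once if the steel gear is shifted more than 50 mm from where it lay (distance of gear from where it was at the start of the episode above 0.05 m).
It also fails if it takes over 64 s, if anything falls off the work surface, if the arm or the gripper's body presses on something with over 40 N, if the wrist force passes 120 N, or if a joint passes its speed limit or range.

### The arm

A 6-joint arm with a two-finger parallel gripper is mounted at the origin on the work surface. World frame = base frame: x ahead of the robot, y to its left, z up, the work surface at z = 0. Lengths are in mm, angles in rad, forces in N, time in s.
With the tool pointing down it reaches from about 325 to 1000 mm from the base axis. Payload 5.1 kg.
Tool frame: the origin (TCP) lies on the centre line of the jaws, within the pads' length; the fingertips stand 19 mm ahead of it and the grasp point (between the pads) is the TCP; z points along the fingers, y is the line along which they close (so a half turn about z gives the same grasp; the last joint's range is limited). The gripper opens to 85 mm and grips with 20 to 120 N. Pads are 22 mm wide; open, the fingers measure 114 mm over their backs; the gripper's body (76 mm by 85 mm) begins 54 mm behind the grasp point. The pads swing forward as they close: fully open they stand 13 mm farther back than shut.
Start: joints at [1.162, 0.124, 1.65, -0, 1.367, -0.083], TCP at [208.064, 615.787, 218.122] pointing down, gripper open.
Joint ranges: [-2.61, 2.61], [-1.02, 2.33], [0.03, 2.71], [-1.35, 4.49], [0.32, 2.68], [-2.91, 2.91]. Speed limits (rad/s): [2.57, 2.57, 3.14, 3.14, 3.14, 3.14].

### API

Orientations are given as a rotation vector (axis times angle).
In Python, from cell import get_state, camera, camera_model, hand_in gives the robot as it stands.
- The arm moves only by the tool step_arm, never from a script. Its argument "plan" is a list that holds one entry, the list of rows, each a list of 7 numbers: the closure in counts, from 0 (fully open) to 255 (shut), then the shift along the tool's x, y, z scaled (see below), then the turn, a rotation vector about the tool's x, y, z scaled (see below). In form: [[[gripper, x, y, z, rx, ry, rz], ...]]. A call has 1 to 5 rows; each row is the pose to reach, as a shift and turn from the pose commanded when the call began, along the tool's axes at that moment; what a row does not reach only later rows make up. The controller multiplies each number of a shift by 30 cm and each number of a turn by 60 degrees. A row lasts 1/10 s, in which the tool goes at most 50 mm and 8.59 degrees, less where a joint would pass 70% of its speed; a pose out of reach is approached as far as the arm can. A call with a number of a shift or a turn outside -1 to 1 is refused whole. A call with a gripper value outside its range is refused whole. The fingers move at their own pace and stop on an object; "newtons" is the grip in N (left out, the last holds). Time passes only in rows, so rows that repeat a pose let the fingers close. It gives the time, the measured TCP pose, the force, the opening and the grip force at its end, in the units of the state.
- get_state(): the state, without advancing time (a new reading comes with each control period).
- camera(name): name is "scene" or "top"; returns the picture (480x640x3 uint8, red, green, blue); there is no depth.
- camera_model(name): a dict with "camera_matrix" (3x3 intrinsics, pixels), "R" (3x3) and "t" (3): a world point X has camera coordinates R X + t. Camera axes: x right, y down, z forward; pixel columns grow to the right and rows downward; lengths in mm; the calibration is good to about 2 mm. A picture is of the moment at which its call begins. camera_model takes no time and is no camera call.
- hand_in(): hands the job in; it is judged then, once.
The state is a dict: "time_s": time; "joints": joint angles; "joint_vel": joint speeds; "effort": joint torques, N m; "tool_pos": TCP position; "tcp_rot": TCP orientation; "force": force on the tool from outside, world axes, zero at the start; "moment": the same for the moment, N m; "width": finger opening in mm; "grip_force": force on a finger pad.
Only numpy, scipy, OpenCV 4.12 (cv2) and the standard library are available. Lean on these libraries where they do the work, as an engineer would, in place of code of your own. Each camera call takes 0.05 s, during which the arm holds its last target. There are 200 camera calls.

## Working session

There is one attempt and no reset: what is moved stays moved. The work goes in short steps, Python scripts to look and compute and a tool call to move; the robot and the scene stay as the last step left them, time stands still between calls to the robot, and variables do not carry over. Pictures are saved under pics/ and viewed, at most 10 in all, crops included, and the job is handed in when it is done.

Besides the shell and the picture viewer there is one more tool, called after "Call:" in YAML: its name, and indented under it one key for each argument. step_arm: Moves the arm, as the interface text tells. Shifts and turns lie within -1 to 1; 1 stands for 30 cm of shift or 60 degrees of turn. Its arguments: {"type":"object","properties":{"plan":{"type":"array"},"newtons":{"type":"number"}},"required":["plan"]}

```bash
mkdir -p pics
python3 - <<'E'
from cell import *
import cv2,numpy as np
print(get_state())
a=[]
for n in("scene","top"):
    im=camera(n);np.save(n+'0.npy',im);cv2.imwrite(f'pics/{n}0.png',im[:,:,::-1]);print(n,camera_model(n))
E
```

```text
{'time_s': 0.0, 'joints': array([ 1.16235720e+00,  1.24515830e-01,  1.65169490e+00, -1.76354593e-06,
        1.36749181e+00, -8.25831769e-02]), 'joint_vel': array([ 1.28246857e-03,  1.11468276e-03,  2.87012078e-05, -1.50309880e-05,
        4.82199754e-04, -9.02103539e-04]), 'effort': array([ 1.21475059e-04, -4.23619723e+01, -3.65444183e+01,  3.06237808e-07,
        6.98748539e-03, -8.66776645e-06]), 'tool_pos': array([207.83821788, 615.19457685, 216.83375337]), 'tcp_rot': array([-0.50950803, -3.0994813 ,  0.00321495]), 'force': array([-1.42581762,  0.2878955 , -0.73230199]), 'moment': array([-0.02695544,  0.01045747,  0.01028758]), 'grip_force': 0.0, 'width': 85.58005465986888}
scene {'camera_matrix': array([[517.00712959,   0.        , 315.79116141],
       [  0.        , 517.00712959, 239.83775178],
       [  0.        ,   0.        ,   1.        ]]), 'R': array([[-0.6062704 ,  0.79520776,  0.00898955],
       [ 0.58858808,  0.45628676, -0.66735782],
       [-0.53478993, -0.39930815, -0.74468297]]), 't': array([ 310.03093306, -297.1582792 , 1373.56240346])}
top {'camera_matrix': array([[541.40653984,   0.        , 317.59017633],
       [  0.        , 541.40653984, 241.87611666],
       [  0.        ,   0.        ,   1.        ]]), 'R': array([[-0.01005182, -0.99993912, -0.00455067],
       [-0.97892268,  0.01076871, -0.20394708],
       [ 0.20398367,  0.00240472, -0.97897134]]), 't': array([  57.88170584,  596.04762155, 1163.26890447])}
```

View pics/scene0.png

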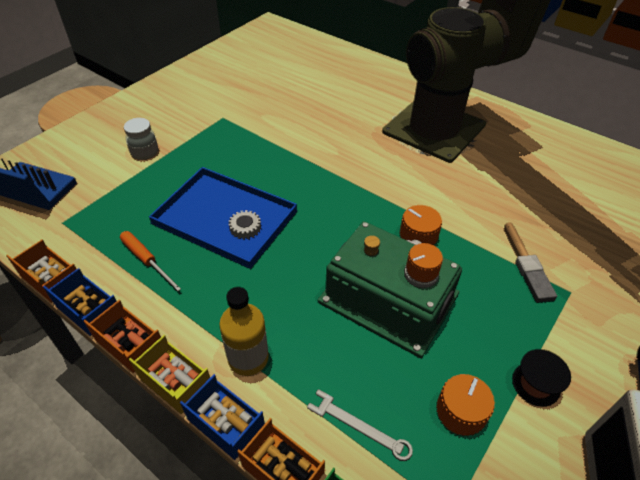

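View pics/top0.png

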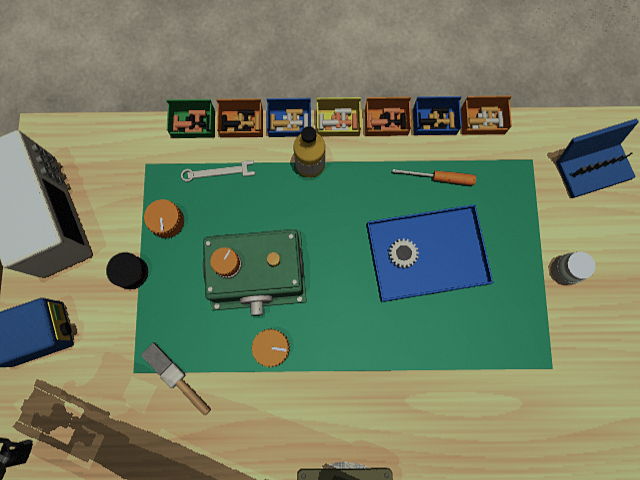

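In the top view, three orange caps can be seen at (225,262), (163,218) and (270,348). The one at (225,262) sits on the gear unit next to the brass breather at (273,259). The tray is at (430,253) with the gear at (404,253), and the bottle is at (309,152). I'll measure the caps and confirm in an enlarged crop.

```bash
cat > h.py <<'E'
import numpy as np,cv2
from cell import camera_model
def ray(n,u,v):
    m=camera_model(n);d=m['R'].T@np.linalg.inv(m['camera_matrix'])@[u,v,1];return -m['R'].T@m['t'],d
def onz(n,u,v,z):
    c,d=ray(n,u,v);return c+d*(z-c[2])/d[2]
def tri(p,q):
    (c1,d1),(c2,d2)=ray('scene',*p),ray('top',*q)
    s=np.linalg.lstsq(np.c_[d1,-d2],c2-c1,rcond=None)[0];a,b=c1+s[0]*d1,c2+s[1]*d2
    return (a+b)/2,np.linalg.norm(a-b)
def proj(n,X):
    m=camera_model(n);p=m['camera_matrix']@(m['R']@X+m['t']);return p[:2]/p[2]
def blobs(im,lo,hi,amin):
    m=cv2.inRange(cv2.cvtColor(im,cv2.COLOR_RGB2HSV),np.array(lo),np.array(hi))
    return [c for c in cv2.findContours(m,0,1)[0] if cv2.contourArea(c)>amin]
E
python3 - <<'E'
from h import *
I={n:np.load(n+'0.npy') for n in('scene','top')}
for n in I:
    for c in blobs(I[n],(5,150,90),(17,255,255),200):
        (x,y),r=cv2.minEnclosingCircle(c);e=cv2.fitEllipse(c);b=cv2.boundingRect(c)
        print(n,b,'ell',np.round(e[0],1),np.round(e[1],1))
def crop(n,x,y,w):return cv2.resize(I[n][y:y+w,x:x+w],(390,390),interpolation=cv2.INTER_CUBIC)
cv2.imwrite('pics/crop.png',np.hstack([crop('scene',375,195,90),crop('top',190,227,130)])[:,:,::-1])
for c in blobs(I['top'],(105,150,40),(125,255,255),4000):
    r=cv2.minAreaRect(c);print('tray',r);q=cv2.approxPolyDP(cv2.convexHull(c),8,True)[:,0];print([ (p.tolist(),onz('top',*p,24).round().tolist()) for p in q])
E
```

```text
scene (441, 374, 53, 50) ell [467.9 398.3] [43.8 54.6]
scene (148, 352, 36, 36) ell [165.8 369.8] [27.6 30.8]
scene (84, 300, 74, 57) ell [120.  327.8] [39.3 61.6]
scene (409, 243, 34, 27) ell [425.5 255.7] [24.6 33.2]
scene (120, 231, 34, 32) ell [135.9 246.1] [12.4 44.7]
scene (402, 205, 40, 29) ell [421.9 218.5] [26.5 38.5]
top (252, 329, 37, 38) ell [269.9 347.5] [35.6 36.1]
top (211, 248, 27, 27) ell [223.5 261.1] [25.  26.3]
top (144, 199, 36, 36) ell [161.1 216.1] [32.3 34.7]
top (434, 171, 42, 14) ell [455.3 177.2] [ 9.6 52.7]
tray ((429.69683837890625, 252.15753173828125), (81.19908905029297, 113.58628845214844), 80.65532684326172)
[([474, 205], [689.0, -319.0, 24.0]), ([492, 282], [506.0, -347.0, 24.0]), ([382, 301], [465.0, -94.0, 24.0]), ([368, 222], [651.0, -67.0, 24.0])]
```

View pics/crop.png

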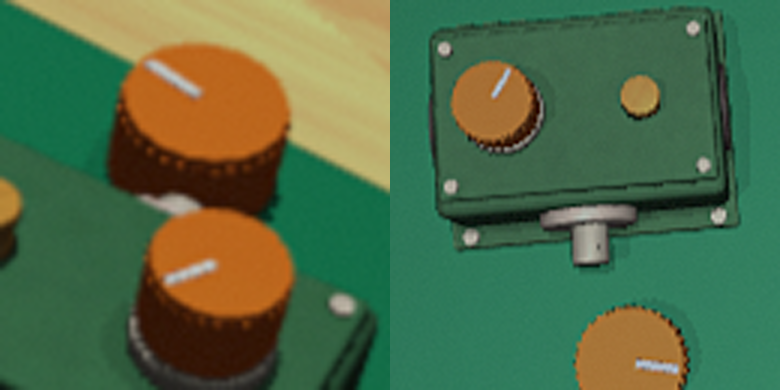

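The crop shows the cap at scene (425.8,255.7) / top (223.5,261.1) seated on the steel collar of the gear unit. It is the smallest: about 26 px across in the top view despite being higher up, against 35 px and 36 px for the two loose look-alikes on the mat. That makes it the one meant.

Run:
```python
from h import *
from cell import get_state
I={n:np.load(n+'0.npy') for n in('scene','top')}
print('cap',tri((425.8,255.7),(223.6,261.1)),'diam',[np.linalg.norm(onz('top',210.5,261,162)-onz('top',237.5,261,162))])
print('breather',onz('top',273,259,138),'oil base~',onz('top',310,172,0))
# corners of tray in scene
c=max(blobs(I['scene'],(105,150,40),(125,255,255),3000),key=cv2.contourArea)
Q=cv2.approxPolyDP(cv2.convexHull(c),6,True)[:,0].tolist();print('scene tray',Q)
T=[(474,205),(492,282),(382,301),(368,222)]
for t in T:
    b=min(((tri(q,t)[1],q,tri(q,t)[0].round(1)) for q in Q),key=lambda a:a[0]);print(t,b)
from cv2 import Rodrigues
s=get_state();print(Rodrigues(s['tcp_rot'])[0].round(4))
```

```text
cap (array([537.19738539, 247.8673813 , 158.38521222]), np.float64(4.147390730301371)) diam [np.float64(55.646308830114535)]
breather [544.9104304  145.64864086 138.        ] oil base~ [784.11369768  68.5570564    0.        ]
scene tray [[150, 216], [201, 168], [295, 204], [250, 261]]
(474, 205) (np.float64(3.9909299153544433), [150, 216], array([ 688.4, -317.6,   22.5]))
(492, 282) (np.float64(1.9107571519307898), [201, 168], array([ 506.1, -348.3,   19. ]))
(382, 301) (np.float64(0.7939195192050519), [295, 204], array([465.3, -93.9,  20.2]))
(368, 222) (np.float64(6.63062441874924), [250, 261], array([649.7, -64.8,  20.8]))
[[-9.474e-01  3.201e-01 -7.000e-04]
 [ 3.201e-01  9.474e-01 -1.800e-03]
 [ 1.000e-04 -2.000e-03 -1.000e+00]]
```

Call:
step_arm:
  plan:
    - [[0, -0.71, -0.4, 0, 0, 0, 0.7], [0, -0.71, -0.4, 0, 0, 0, 0.7], [0, -0.71, -0.4, 0, 0, 0, 0.7], [0, -0.71, -0.4, 0, 0, 0, 0.7], [0, -0.71, -0.4, 0, 0, 0, 0.7]]
  newtons: 40

```text
time_s: 0.6
tool_pos: [372.4, 431.9, 217.6]
tcp_rot: [1.595, 2.707, -0.001]
force: [-0.1, 0.4, 0.1]
width: 85.2
grip_force: 0.0
```

```bash
cat >> h.py <<'E'
def to(x,y,z):
    from cell import get_state
    s=get_state();R=cv2.Rodrigues(s['tcp_rot'])[0]
    print('t',s['time_s'],'pos',s['tool_pos'].round(1),'j',s['joints'].round(3),'F',s['force'].round(1),'w',round(s['width'],1),s['grip_force'],'shift',(R.T@(np.array([x,y,z])-s['tool_pos'])/300).round(3),'tilt',R[:,2].round(4),'toolx',R[:,0].round(3))
E
python3 -c "from h import *;to(537,247,215)"
```

```text
t 0.6 pos [372.4 431.9 217.6] j [ 0.765 -0.051  1.831 -0.     1.362  0.259] F [-0.1  0.4  0.1] w 85.2 0.0 shift [-0.805  0.181  0.009] tilt [-4.e-04 -7.e-04 -1.e+00] toolx [-0.485  0.875 -0.   ]
```

Call:
step_arm:
  plan:
    - [[0, -0.805, 0.18, 0, 0, 0, 0.7], [0, -0.805, 0.18, 0, 0, 0, 0.7], [0, -0.805, 0.18, 0, 0, 0, 0.7], [0, -0.805, 0.18, 0, 0, 0, 0.7], [0, -0.805, 0.18, 0, 0, 0, 0.7]]

```text
time_s: 1.1
tool_pos: [537.7, 247.9, 217.7]
tcp_rot: [-2.459, -1.955, 0.001]
force: [0.1, 1.7, -0.2]
width: 85.7
grip_force: 0.0
```

Call:
step_arm:
  plan:
    - [[0, 0, 0, 0, 0, 0, 0.7], [0, 0, 0, 0, 0, 0, 0.7], [0, 0, 0, 0, 0, 0, 0.7], [0, 0, 0, 0, 0, 0, 0.7], [0, 0, 0, 0, 0, 0, 0.7]]

```text
time_s: 1.6
tool_pos: [536.5, 249.6, 217.4]
tcp_rot: [2.996, 0.944, -0.002]
force: [-0.7, -0.5, -0.1]
width: 85.4
grip_force: 0.0
```

Call:
step_arm:
  plan:
    - [[0, 0, 0, 0, 0, 0, 0.7], [0, 0, 0, 0, 0, 0, 0.7], [0, 0, 0, 0, 0, 0, 0.7], [0, 0, 0, 0, 0, 0, 0.7], [0, 0, 0, 0, 0, 0, 0.7]]

```text
time_s: 2.1
tool_pos: [536.5, 249.7, 217.4]
tcp_rot: [3.135, -0.192, -0.002]
force: [0.4, 0.3, -0.9]
width: 85.6
grip_force: 0.0
```

Call:
step_arm:
  plan:
    - [[0, 0, 0, 0, 0, 0, 0.6], [0, 0, 0, 0, 0, 0, 0.6], [0, 0, 0, 0, 0, 0, 0.6], [0, 0, 0, 0, 0, 0, 0.6], [0, 0, 0, 0, 0, 0, 0.6]]

```text
time_s: 2.6
tool_pos: [536.5, 249.8, 217.5]
tcp_rot: [2.925, -1.144, -0.001]
force: [0.6, -0.0, 0.3]
width: 85.5
grip_force: 0.0
```

Run:
```python
from h import *
from cell import camera
to(537,247,148)
I=[camera(n) for n in('scene','top')]
cs=cv2.resize(I[0][170:320,340:500],(560,525),interpolation=3)
cv2.imwrite('pics/near.png',cs[:,:,::-1])
```

```text
t 2.6 pos [536.5 249.8 217.5] j [ 3.450e-01 -2.000e-03  1.783e+00 -0.000e+00  1.362e+00  2.662e+00] F [ 0.6 -0.   0.3] w 85.5 0.0 shift [0.008 0.005 0.232] tilt [-1.e-03 -4.e-04 -1.e+00] toolx [ 0.735 -0.679 -0.   ]
```

View pics/near.png

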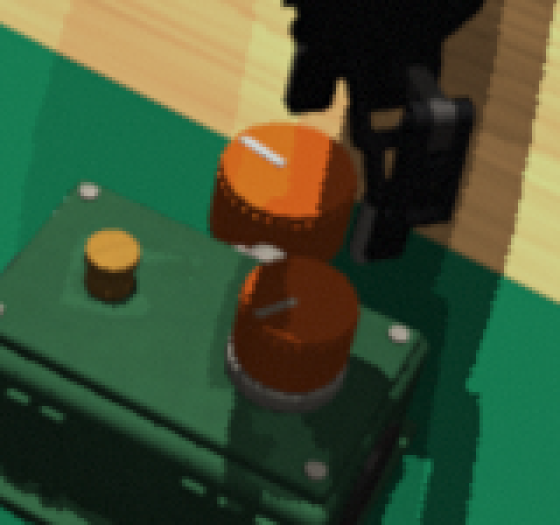

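The near view shows the open jaws above the cap: one fingertip is at crop (305,108) and the other at (375,258), which is scene (427,201) and (447,244). I'll check these against the projection of the tool.

Run:
```python
from h import *
from cell import get_state
s=get_state();R=cv2.Rodrigues(s['tcp_rot'])[0];p=s['tool_pos']
for z in(0,6,12,19):
    for y in(-50,0,50): print(z,y,proj('scene',p+R@[0,y,z]).round(1),proj('top',p+R@[0,y,z]).round(1))
print('cap top if (536,247,162)',[proj(n,np.array([536,247,162.])).round(1) for n in('scene','top')],onz('top',223.6,261.1,162),onz('scene',425.8,255.7,162))
```

```text
0 -50 [442.5 255.6] [198.2 240. ]
0 0 [431.9 231.9] [216.4 256.7]
0 50 [422.2 210.1] [234.8 273.6]
6 -50 [441.7 258.1] [198.8 240.7]
6 0 [431.3 234.5] [216.9 257.3]
6 50 [421.6 212.6] [235.3 274.1]
12 -50 [441.  260.6] [199.5 241.3]
12 0 [430.6 237. ] [217.5 257.8]
12 50 [421.  215.2] [235.7 274.5]
19 -50 [440.1 263.4] [200.3 242. ]
19 0 [429.9 239.9] [218.2 258.4]
19 50 [420.3 218.1] [236.3 275. ]
cap top if (536,247,162) [array([424.8, 253.5]), array([222.8, 261.8])] [537.39003304 245.30570259 162.        ] [539.24339177 250.7183159  162.        ]
```

Call:
step_arm:
  plan:
    - [[0, 0.007, 0.002, 0.08, 0, 0, 0], [0, 0.007, 0.002, 0.08, 0, 0, 0], [0, 0.007, 0.002, 0.08, 0, 0, 0]]

```text
time_s: 3.0
tool_pos: [537.4, 247.8, 193.5]
tcp_rot: [2.926, -1.141, -0.002]
force: [-0.2, 0.1, 0.3]
width: 85.2
grip_force: 0.0
```

Run:
```python
from h import *
from cell import camera,get_state
to(537.5,247.5,148)
s=get_state();R=cv2.Rodrigues(s['tcp_rot'])[0];p=s['tool_pos']
I=[camera(n) for n in('scene','top')]
out=[]
for im,n,x,y in((I[0],'scene',375,180),(I[1],'top',165,205)):
    k=4;c=cv2.resize(im[y:y+130,x:x+98],None,fx=k,fy=k,interpolation=3)
    c=np.clip(c.astype(float)*1.8+15,0,255).astype(np.uint8)
    for yy in(-43,0,43):
        u=proj(n,p+R@[0,yy,6]);cv2.circle(c,tuple(int(v) for v in (u-[x,y])*k),4,(255,0,255),-1)
    out.append(c)
cv2.imwrite('pics/near2.png',np.hstack(out)[:,:,::-1])
```

```text
t 3.0 pos [537.4 247.8 193.5] j [0.341 0.015 1.807 0.    1.322 2.656] F [-0.2  0.1  0.3] w 85.2 0.0 shift [0.001 0.    0.152] tilt [-1.8e-03 -6.0e-04 -1.0e+00] toolx [ 0.736 -0.677 -0.001]
```

View pics/near2.png

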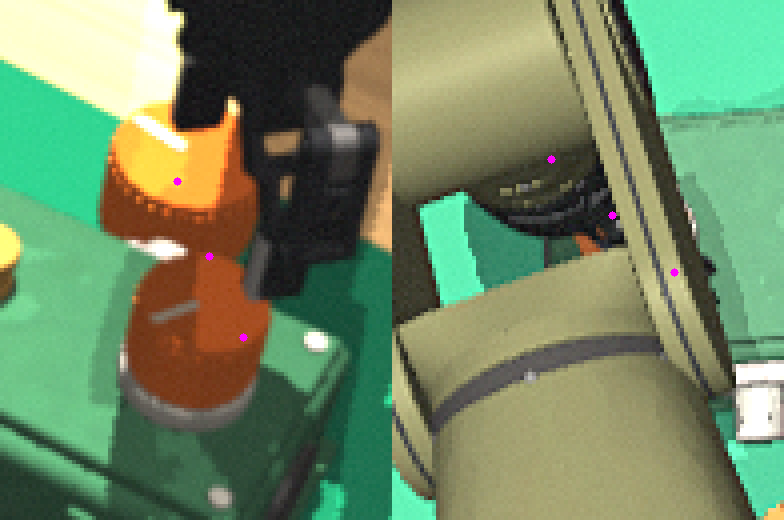

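The tips appear at about scene (424,211) and (438,254). That puts their midpoint on the cap's axis but about 20 mm higher than nominal. I'll go down to just above the cap, which is safe on either reading, and check again.

Call:
step_arm:
  plan:
    - [[0, 0.001, 0, 0.07, 0, 0, 0], [0, 0.001, 0, 0.07, 0, 0, 0], [0, 0.001, 0, 0.07, 0, 0, 0]]

```text
time_s: 3.4
tool_pos: [538.2, 247.8, 173.5]
tcp_rot: [2.926, -1.142, -0.0]
force: [0.8, 0.2, 0.3]
width: 85.3
grip_force: 0.0
```

Call:
step_arm:
  plan:
    - [[0, 0, 0, 0.025, 0, 0, 0], [0, 0, 0, 0.025, 0, 0, 0]]

```text
time_s: 3.6
tool_pos: [538.0, 247.8, 165.4]
tcp_rot: [2.926, -1.143, -0.001]
force: [0.2, -1.2, 0.1]
width: 85.4
grip_force: 0.0
```

Run:
```python
from h import *
from cell import camera,get_state
to(537.5,247.5,148)
s=get_state();R=cv2.Rodrigues(s['tcp_rot'])[0];p=s['tool_pos']
x,y,k=375,180,5;c=cv2.resize(camera('scene')[y:y+115,x:x+100],None,fx=k,fy=k,interpolation=3)
c=np.clip(c.astype(float)*2+20,0,255).astype(np.uint8)
for yy in(-43,43):
    for zz in(6,-20):
        u=proj('scene',p+R@[0,yy,zz]);cv2.circle(c,tuple(int(v) for v in (u-[x,y])*k),3,(255,0,255),-1)
cv2.imwrite('pics/near3.png',c[:,:,::-1])
```

```text
t 3.6 pos [538.  247.8 165.4] j [0.341 0.037 1.833 0.    1.272 2.656] F [ 0.2 -1.2  0.1] w 85.4 0.0 shift [-0.001  0.002  0.058] tilt [-4.e-04 -1.e-04 -1.e+00] toolx [ 0.735 -0.678 -0.   ]
```

View pics/near3.png

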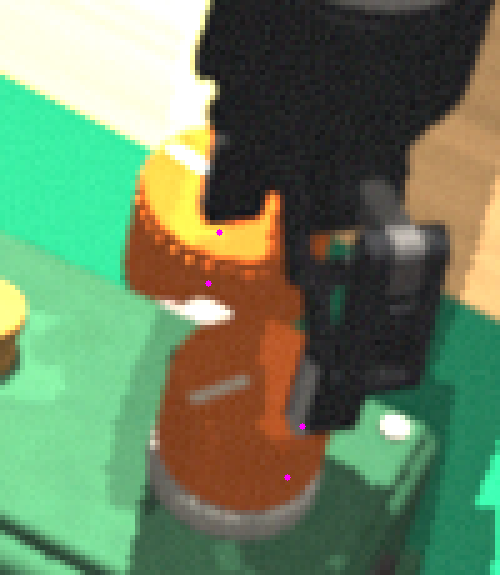

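The tips match the marker 20 mm behind the TCP, at crop (300,430), on both sides. The jaws are centred on the cap but still above it. Going down to TCP z≈140 is safe on either reading.

Call:
step_arm:
  plan:
    - [[0, -0.001, 0.001, 0.04, 0, 0, 0], [0, -0.001, 0.001, 0.08, 0, 0, 0], [0, -0.001, 0.001, 0.08, 0, 0, 0]]

```text
time_s: 3.95
tool_pos: [536.0, 247.1, 138.4]
tcp_rot: [2.923, -1.142, -0.006]
force: [-0.1, -0.2, -0.2]
width: 85.5
grip_force: 0.0
```

Run:
```python
from h import *
from cell import camera,get_state
to(537.5,247.5,148)
s=get_state();R=cv2.Rodrigues(s['tcp_rot'])[0];p=s['tool_pos']
x,y,k=375,180,5;c=cv2.resize(camera('scene')[y:y+115,x:x+100],None,fx=k,fy=k,interpolation=3)
c=np.clip(c.astype(float)*2+20,0,255).astype(np.uint8)
for yy in(-43,43):
    for zz in(6,-20):
        u=proj('scene',p+R@[0,yy,zz]);cv2.circle(c,tuple(int(v) for v in (u-[x,y])*k),3,(255,0,255),-1)
cv2.imwrite('pics/near4.png',c[:,:,::-1])
```

```text
t 3.95 pos [536.  247.1 138.4] j [0.341 0.059 1.857 0.    1.23  2.657] F [-0.1 -0.2 -0.2] w 85.5 0.0 shift [ 0.003 -0.004 -0.032] tilt [-0.0048 -0.0017 -1.    ] toolx [ 0.735 -0.678 -0.002]
```

View pics/near4.png

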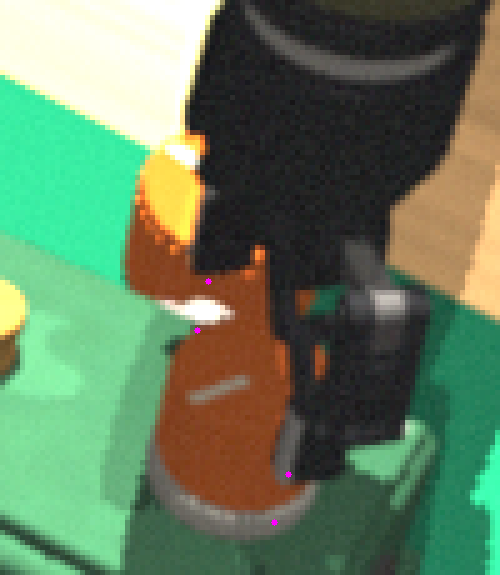

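The near fingertip is at crop (285,480), still 20 mm behind the nominal TCP, so the real tip height is about z≈158. I'll go 12 mm lower and close gently. The width will tell which it is: 56 mm means the cap, 60 mm means the collar.

Call:
step_arm:
  plan:
    - [[0, 0.003, -0.002, 0.04, 0, 0, 0], [0, 0.003, -0.002, 0.04, 0, 0, 0], [255, 0.003, -0.002, 0.04, 0, 0, 0], [255, 0.003, -0.002, 0.04, 0, 0, 0], [255, 0.003, -0.002, 0.04, 0, 0, 0]]
  newtons: 30

```text
time_s: 4.5
tool_pos: [539.4, 247.8, 130.4]
tcp_rot: [-2.925, 1.143, -0.002]
force: [-0.1, 0.2, 0.4]
width: 55.0
grip_force: 32.0
```

Call:
step_arm:
  plan:
    - [[255, 0, 0, 0, 0, 0, 0], [255, 0, 0, 0, 0, 0, 0], [255, 0, 0, 0, 0, 0, 0], [255, 0, 0, 0, 0, 0, 0]]

```text
time_s: 4.9
tool_pos: [539.3, 247.8, 130.2]
tcp_rot: [-2.925, 1.143, -0.002]
force: [1.2, 0.1, 2.0]
width: 54.5
grip_force: 32.1
```

Run:
```python
from h import *
from cell import camera,get_state
to(537.5,247.5,148)
s=get_state();R=cv2.Rodrigues(s['tcp_rot'])[0];p=s['tool_pos']
x,y,k=375,180,5;c=cv2.resize(camera('scene')[y:y+115,x:x+100],None,fx=k,fy=k,interpolation=3)
c=np.clip(c.astype(float)*2+20,0,255).astype(np.uint8)
cv2.imwrite('pics/near5.png',c[:,:,::-1])
```

```text
t 4.9 pos [539.3 247.8 130.2] j [0.34  0.07  1.86  0.    1.21  2.656] F [1.2 0.1 2. ] w 54.5 32.12860369050759 shift [-0.004  0.005 -0.059] tilt [ 1.3e-03  6.0e-04 -1.0e+00] toolx [ 0.735 -0.678  0.001]
```

View pics/near5.png

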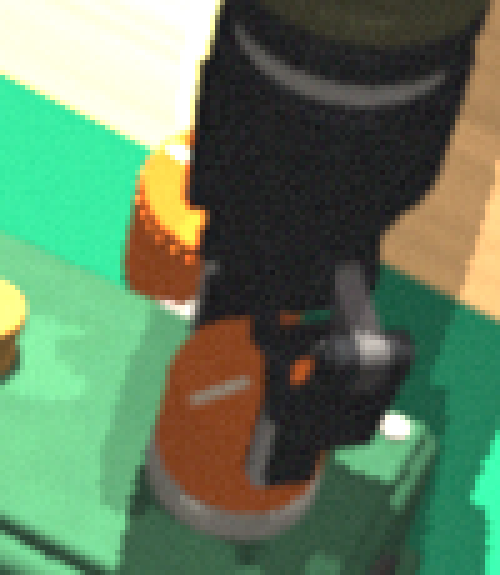

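The pads hold the cap above its collar (width 54.5 mm, tips near crop (265,480), collar clear below). Now I'll unscrew it helically.

Call:
step_arm:
  plan:
    - [[255, 0, 0, -0.0016, 0, 0, -0.14], [255, 0, 0, -0.0032, 0, 0, -0.28], [255, 0, 0, -0.0048, 0, 0, -0.42], [255, 0, 0, -0.0064, 0, 0, -0.56], [255, 0, 0, -0.008, 0, 0, -0.7]]
  newtons: 40

```text
time_s: 5.45
tool_pos: [538.9, 247.6, 132.5]
tcp_rot: [-3.142, 0.009, -0.0]
force: [0.6, -0.8, 2.9]
width: 54.6
grip_force: 42.0
```

Call:
step_arm:
  plan:
    - [[255, 0, 0, -0.0016, 0, 0, -0.14], [255, 0, 0, -0.0032, 0, 0, -0.28], [255, 0, 0, -0.0048, 0, 0, -0.42], [255, 0, 0, -0.0064, 0, 0, -0.56], [255, 0, 0, -0.008, 0, 0, -0.7]]

```text
time_s: 5.95
tool_pos: [538.9, 247.6, 134.9]
tcp_rot: [-2.936, -1.117, 0.0]
force: [-0.3, 0.0, 2.5]
width: 54.8
grip_force: 41.9
```

Run:
```python
from h import *
from cell import camera,get_state
to(537.5,247.5,148)
x,y,k=375,180,5;c=cv2.resize(camera('scene')[y:y+115,x:x+100],None,fx=k,fy=k,interpolation=3)
c=np.clip(c.astype(float)*2+20,0,255).astype(np.uint8)
cv2.imwrite('pics/near6.png',c[:,:,::-1])
```

```text
t 5.95 pos [538.9 247.6 134.9] j [0.34  0.066 1.857 0.    1.219 1.184] F [-0.3  0.   2.5] w 54.8 41.942898991692346 shift [-0.004 -0.003 -0.044] tilt [-0. -0. -1.] toolx [ 0.747  0.665 -0.   ]
```

View pics/near6.png

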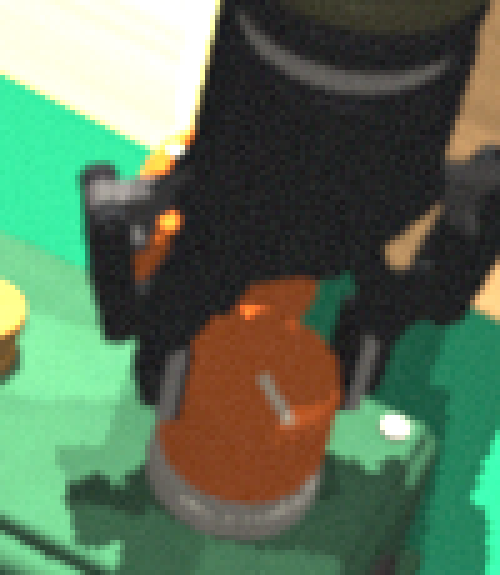

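The white line has turned about 84° with the fingers (now at crop (275,400)), so there is no slip. I'll continue.

Call:
step_arm:
  plan:
    - [[255, 0, 0, -0.0016, 0, 0, -0.14], [255, 0, 0, -0.0032, 0, 0, -0.28], [255, 0, 0, -0.0048, 0, 0, -0.42], [255, 0, 0, -0.0064, 0, 0, -0.56], [255, 0, 0, -0.008, 0, 0, -0.7]]

```text
time_s: 6.5
tool_pos: [538.8, 247.5, 137.2]
tcp_rot: [2.344, 2.092, -0.0]
force: [-0.4, -0.6, 2.9]
width: 54.6
grip_force: 42.0
```

Call:
step_arm:
  plan:
    - [[255, 0, 0, -0.0016, 0, 0, -0.14], [255, 0, 0, -0.0032, 0, 0, -0.28], [255, 0, 0, -0.0048, 0, 0, -0.42], [255, 0, 0, -0.0064, 0, 0, -0.56], [255, 0, 0, -0.008, 0, 0, -0.7]]

```text
time_s: 7.0
tool_pos: [538.8, 247.5, 139.5]
tcp_rot: [1.438, 2.793, -0.0]
force: [0.3, 0.7, 2.6]
width: 54.2
grip_force: 42.0
```

Call:
step_arm:
  plan:
    - [[255, 0, 0, -0.0016, 0, 0, -0.14], [255, 0, 0, -0.0032, 0, 0, -0.28], [255, 0, 0, -0.0048, 0, 0, -0.42], [255, 0, 0, -0.0064, 0, 0, -0.56], [255, 0, 0, -0.008, 0, 0, -0.7]]

```text
time_s: 7.5
tool_pos: [538.8, 247.5, 141.9]
tcp_rot: [-0.342, -3.123, 0.0]
force: [-0.3, 0.3, 2.6]
width: 54.7
grip_force: 41.9
```

Call:
step_arm:
  plan:
    - [[255, 0, 0, -0.0016, 0, 0, -0.14], [255, 0, 0, -0.0032, 0, 0, -0.28], [255, 0, 0, -0.0048, 0, 0, -0.42], [255, 0, 0, -0.0064, 0, 0, -0.56], [255, 0, 0, -0.008, 0, 0, -0.7]]

```text
time_s: 8.0
tool_pos: [538.8, 247.5, 144.2]
tcp_rot: [0.8, -3.038, 0.0]
force: [-0.4, 1.7, 3.4]
width: 54.6
grip_force: 41.9
```

Call:
step_arm:
  plan:
    - [[255, 0, 0, -0.01, 0, 0, 0], [255, 0, 0, -0.02, 0, 0, 0], [255, 0, 0, -0.03, 0, 0, 0]]

```text
time_s: 8.3
tool_pos: [538.3, 247.4, 152.5]
tcp_rot: [0.791, -3.039, 0.0]
force: [-0.3, 0.6, -1.1]
width: 54.8
grip_force: 42.3
```

The cap is free: the force is now only its weight. Lift it clear.

Call:
step_arm:
  plan:
    - [[255, 0, 0, -0.06, 0, 0, 0], [255, 0, 0, -0.12, 0, 0, 0], [255, 0, 0, -0.18, 0, 0, 0], [255, 0, 0, -0.24, 0, 0, 0], [255, 0, 0, -0.24, 0, 0, 0]]

```text
time_s: 8.8
tool_pos: [540.3, 248.1, 228.4]
tcp_rot: [-0.792, 3.035, 0.001]
force: [0.8, -0.1, -0.9]
width: 54.8
grip_force: 42.5
```

Run:
```python
from h import *
from cell import camera
to(587,-267,225)
im=camera('scene')
for c in blobs(im,(3,130,50),(17,255,255),150):
    b=cv2.boundingRect(c)
    if 370<b[0]<470 and b[1]<300: print(b)
print('expected cap top',proj('scene',np.array([538.,247.4,255])),'rim',proj('scene',np.array([538.,247.4,217])))
```

```text
t 8.8 pos [540.3 248.1 228.4] j [ 0.34  -0.007  1.77   0.     1.373 -1.741] F [ 0.8 -0.1 -0.9] w 54.8 42.453040434775176 shift [ 0.703 -1.574  0.009] tilt [ 0.0052  0.0019 -1.    ] toolx [-0.873 -0.488 -0.005]
(400, 188, 95, 61)
expected cap top [434.40241131 215.32947813] rim [430.12229468 232.05302649]
```

Call:
step_arm:
  plan:
    - [[255, 0.07, -0.15, 0, 0, 0, 0], [255, 0.14, -0.3, 0, 0, 0, 0], [255, 0.21, -0.45, 0, 0, 0, 0], [255, 0.28, -0.6, 0, 0, 0, 0], [255, 0.34, -0.75, 0, 0, 0, 0]]

```text
time_s: 9.35
tool_pos: [559.0, -0.3, 223.2]
tcp_rot: [0.793, -3.037, -0.001]
force: [1.4, 0.4, -2.2]
width: 54.4
grip_force: 42.6
```

Call:
step_arm:
  plan:
    - [[255, 0.07, -0.15, 0, 0, 0, 0.14], [255, 0.14, -0.3, 0, 0, 0, 0.28], [255, 0.21, -0.45, 0, 0, 0, 0.42], [255, 0.28, -0.6, 0, 0, 0, 0.56], [255, 0.34, -0.75, 0, 0, 0, 0.7]]

```text
time_s: 9.85
tool_pos: [580.4, -246.5, 223.0]
tcp_rot: [-0.358, -3.119, -0.002]
force: [1.3, 0.3, -1.1]
width: 54.6
grip_force: 42.6
```

Call:
step_arm:
  plan:
    - [[255, 0, 0, 0, 0, 0, 0.14], [255, 0, 0, 0, 0, 0, 0.28], [255, 0, 0, 0, 0, 0, 0.42], [255, 0, 0, 0, 0, 0, 0.56], [255, 0, 0, 0, 0, 0, 0.7]]

```text
time_s: 10.35
tool_pos: [580.6, -244.4, 222.7]
tcp_rot: [-1.451, -2.783, 0.0]
force: [0.8, 0.6, -1.5]
width: 54.6
grip_force: 42.7
```

Call:
step_arm:
  plan:
    - [[255, 0, 0, 0, 0, 0, 0.14], [255, 0, 0, 0, 0, 0, 0.28], [255, 0, 0, 0, 0, 0, 0.42], [255, 0, 0, 0, 0, 0, 0.42]]

```text
time_s: 10.75
tool_pos: [580.7, -244.3, 223.0]
tcp_rot: [-2.015, -2.406, 0.001]
force: [0.2, -0.6, -1.4]
width: 54.4
grip_force: 42.7
```

```bash
python3 -c "from h import *;to(587,-267,100)"
```

```text
t 10.75 pos [ 580.7 -244.3  223. ] j [-0.483  0.079  1.69  -0.     1.375 -0.66 ] F [ 0.2 -0.6 -1.4] w 54.4 42.675861443131 shift [-0.079  0.008  0.41 ] tilt [-0.0026  0.0014 -1.    ] toolx [-0.175  0.984  0.002]
```

Call:
step_arm:
  plan:
    - [[255, -0.079, 0.008, 0.12, 0, 0, 0], [255, -0.079, 0.008, 0.24, 0, 0, 0], [255, -0.079, 0.008, 0.36, 0, 0, 0], [255, -0.079, 0.008, 0.48, 0, 0, 0], [255, -0.079, 0.008, 0.56, 0, 0, 0]]

```text
time_s: 11.25
tool_pos: [585.7, -266.4, 52.4]
tcp_rot: [-2.01, -2.407, 0.002]
force: [-0.0, 0.9, -0.8]
width: 54.5
grip_force: 42.7
```

Call:
step_arm:
  plan:
    - [[255, 0, 0, 0.02, 0, 0, 0], [255, 0, 0, 0.04, 0, 0, 0], [255, 0, 0, 0.06, 0, 0, 0], [255, 0, 0, 0.06, 0, 0, 0]]

```text
time_s: 11.65
tool_pos: [588.4, -267.8, 39.6]
tcp_rot: [2.015, 2.409, 0.0]
force: [0.9, 0.2, -1.2]
width: 54.5
grip_force: 42.7
```

Run:
```python
from h import *
from cell import camera
to(587,-267,11)
x,y,k=120,120,4;c=cv2.resize(camera('scene')[y:y+145,x:x+190],None,fx=k,fy=k,interpolation=3)
c=np.clip(c.astype(float)*1.7+10,0,255).astype(np.uint8)
cv2.imwrite('pics/place.png',c[:,:,::-1])
```

```text
t 11.65 pos [ 588.4 -267.8   39.6] j [-0.51   0.28   1.787 -0.     1.073 -0.688] F [ 0.9  0.2 -1.2] w 54.5 42.6769028633862 shift [ 0.004 -0.004  0.095] tilt [ 9.e-04 -5.e-04 -1.e+00] toolx [-0.177  0.984 -0.001]
```

View pics/place.png

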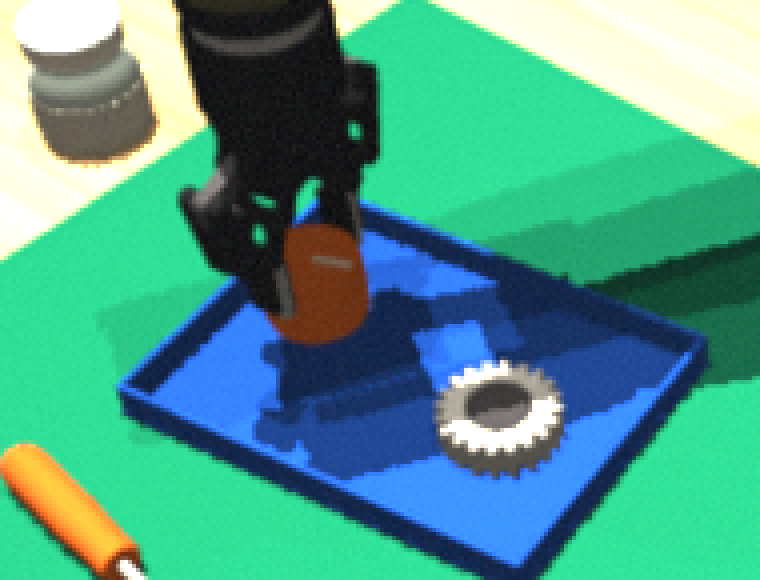

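The cap hangs upright over the empty half of the tray, with its rim near crop (318,335), and the gear at (500,415) is undisturbed. I'll lower it gently until it touches.

Call:
step_arm:
  plan:
    - [[255, 0, 0, 0.02, 0, 0, 0], [255, 0, 0, 0.04, 0, 0, 0], [255, 0, 0, 0.06, 0, 0, 0], [255, 0, 0, 0.076, 0, 0, 0], [255, 0, 0, 0.076, 0, 0, 0]]

```text
time_s: 12.2
tool_pos: [587.1, -267.1, 14.8]
tcp_rot: [-2.015, -2.407, 0.001]
force: [-0.4, -0.0, -1.6]
width: 54.6
grip_force: 42.7
```

Call:
step_arm:
  plan:
    - [[255, 0, 0, 0.007, 0, 0, 0], [255, 0, 0, 0.007, 0, 0, 0]]

```text
time_s: 12.4
tool_pos: [587.9, -267.5, 14.0]
tcp_rot: [-2.016, -2.409, 0.0]
force: [0.3, 0.1, -1.5]
width: 54.9
grip_force: 42.7
```

Call:
step_arm:
  plan:
    - [[255, 0, 0, 0.005, 0, 0, 0], [255, 0, 0, 0.005, 0, 0, 0]]

```text
time_s: 12.6
tool_pos: [588.0, -267.6, 12.6]
tcp_rot: [2.017, 2.409, 0.0]
force: [-0.7, 0.3, -0.9]
width: 54.4
grip_force: 42.7
```

Call:
step_arm:
  plan:
    - [[255, 0, 0, 0.004, 0, 0, 0], [255, 0, 0, 0.004, 0, 0, 0]]

```text
time_s: 12.8
tool_pos: [587.9, -267.5, 11.3]
tcp_rot: [-2.016, -2.409, 0.0]
force: [-0.5, -0.4, -0.6]
width: 54.3
grip_force: 42.7
```

Call:
step_arm:
  plan:
    - [[255, 0, 0, 0.003, 0, 0, 0], [255, 0, 0, 0.003, 0, 0, 0]]

```text
time_s: 13.0
tool_pos: [588.1, -267.6, 10.6]
tcp_rot: [2.016, 2.409, 0.0]
force: [0.3, -0.3, -0.3]
width: 54.8
grip_force: 42.7
```

Call:
step_arm:
  plan:
    - [[255, 0, 0, 0.003, 0, 0, 0], [255, 0, 0, 0.003, 0, 0, 0]]

```text
time_s: 13.2
tool_pos: [588.1, -267.6, 10.6]
tcp_rot: [-2.016, -2.409, 0.0]
force: [-2.9, 1.0, 5.0]
width: 54.8
grip_force: 43.2
```

It touches at 10.6, as predicted, with 5 N upward. Release and retreat.

Call:
step_arm:
  plan:
    - [[40, 0, 0, 0, 0, 0, 0], [40, 0, 0, 0, 0, 0, 0], [40, 0, 0, 0, 0, 0, 0], [40, 0, 0, 0, 0, 0, 0], [40, 0, 0, 0, 0, 0, 0]]

```text
time_s: 13.7
tool_pos: [587.9, -267.5, 9.5]
tcp_rot: [-2.016, -2.409, 0.0]
force: [0.2, -0.1, 0.3]
width: 72.2
grip_force: 0.0
```

Call:
step_arm:
  plan:
    - [[40, 0, 0, -0.03, 0, 0, 0], [40, 0, 0, -0.08, 0, 0, 0], [40, 0, 0, -0.18, 0, 0, 0], [40, 0, 0, -0.3, 0, 0, 0], [40, 0, 0, -0.45, 0, 0, 0]]

```text
time_s: 14.2
tool_pos: [587.1, -267.1, 145.8]
tcp_rot: [-2.015, -2.408, 0.001]
force: [0.7, -0.4, -0.5]
width: 72.0
grip_force: 0.0
```

Call:
step_arm:
  plan:
    - [[40, 0, 0, -0.1, 0, 0, 0], [40, 0, 0, -0.2, 0, 0, 0], [40, 0, 0, -0.2, 0, 0, 0], [40, 0, 0, -0.2, 0, 0, 0], [40, 0, 0, -0.2, 0, 0, 0]]

```text
time_s: 14.7
tool_pos: [587.3, -267.2, 203.6]
tcp_rot: [-2.015, -2.408, 0.001]
force: [0.8, -0.2, -0.3]
width: 71.9
grip_force: 0.0
```

Run:
```python
from h import *
from cell import camera
to(587,-267,11)
P=np.array([587,-267.,42.5]);print('exp top',proj('scene',P),'rim',proj('scene',P-[0,0,38]))
im=camera('scene')
for c in blobs(im,(3,130,40),(17,255,255),150):
    b=cv2.boundingRect(c)
    if b[0]+b[2]<300 and b[1]<300: print('orange',b,cv2.fitEllipse(c))
for n in blobs(im,(3,130,150),(17,255,255),150):
    b=cv2.boundingRect(n)
    if b[0]+b[2]<300 and b[1]<300: print('bright top',b,cv2.fitEllipse(n))
```

```text
t 14.7 pos [ 587.3 -267.2  203.6] j [-0.51   0.124  1.675 -0.     1.345 -0.687] F [ 0.8 -0.2 -0.3] w 71.9 0.0 shift [0.    0.    0.642] tilt [-1.6e-03  9.0e-04 -1.0e+00] toolx [-0.176  0.984  0.001]
exp top [198.32463172 193.42844432] rim [201.03117389 205.83219356]
orange (120, 231, 35, 34) ((136.32815551757812, 247.17686462402344), (13.441671371459961, 45.86281204223633), 135.2784881591797)
orange (0, 196, 52, 23) ((25.454545974731445, 208.0216522216797), (8.840867042541504, 72.95560455322266), 106.20935821533203)
orange (187, 186, 27, 29) ((200.10484313964844, 200.14691162109375), (25.53430938720703, 29.23427391052246), 156.31683349609375)
orange (39, 99, 39, 32) ((54.96530532836914, 113.73492431640625), (24.02933120727539, 37.112945556640625), 63.30575180053711)
orange (63, 89, 35, 21) ((79.861083984375, 98.5821304321289), (13.830689430236816, 30.34620475769043), 112.93816375732422)
orange (81, 86, 38, 14) ((100.33011627197266, 91.47266387939453), (11.708852767944336, 33.30155944824219), 95.71481323242188)
bright top (121, 231, 32, 31) ((136.1466064453125, 245.84388732910156), (10.614484786987305, 43.8783073425293), 134.6766815185547)
bright top (39, 99, 39, 31) ((55.07891845703125, 113.54962921142578), (23.920358657836914, 36.34882354736328), 65.6523208618164)
bright top (63, 89, 35, 21) ((79.861083984375, 98.5821304321289), (13.830689430236816, 30.34620475769043), 112.93816375732422)
bright top (81, 86, 38, 14) ((100.33011627197266, 91.47266387939453), (11.708852767944336, 33.30155944824219), 95.71481323242188)
```

The cap blob is at (200,200), centred where an upright cap on the tray floor should appear (expected between (198,193) and (201,206)). The gripper is clear, so I'm handing in.

```bash
python3 -c "from cell import hand_in;print(hand_in())"
```

```text
the job is handed in; nothing more can be done
None
```

The cap is unscrewed, lifted clear and set down upright on the tray floor in the empty half, with the gripper open and clear, and the job is handed in at about 15 s; `hand_in` returned no verdict, and I did not re-check the oil bottle or gear after the release.

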